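Right the toppled beaker

ROBOT

A 6-joint arm with a two-finger parallel gripper is mounted at the origin on a cart in front of the work surface, level with it; the furniture and walls round the work are solid. World frame = base frame: x ahead of the robot, y to its left, z up, the work surface at z = 0. Lengths are in mm, angles in rad, forces in N, time in s.
With the tool pointing down it reaches from about 400 to 925 mm from the base axis. Payload 12.5 kg.
Tool frame: the origin (TCP) lies between the finger pads; the fingertips stand env.tip_extent ahead of it and the grasp point (between the pads) lies 11 mm behind it (env.tip_extent is the distance from the TCP to the fingertips, in mm); z points along the fingers, y is the line along which they close (so a half turn about z gives the same grasp; the last joint's range is limited). The gripper opens to 95 mm and grips with 3 to 60 N. Pads are 20 mm wide; open, the fingers measure 119 mm over their backs; the gripper's body (75 mm by 180 mm) begins 59 mm behind the grasp point.
Start: joints at [-1.415, 0.491, 1.559, -0, 1.092, -0.106], TCP at [161.785, -603.715, 222.661] pointing down, gripper open.
Joint ranges: [-3.1, 3.1], [-0.84, 2.19], [0.05, 2.79], [-1.13, 4.28], [0.06, 2.93], [-2.69, 2.69]. Speed limits (rad/s): [2.22, 2.22, 2.79, 3.14, 3.14, 3.14].

INTERFACE

Orientations are given as [roll, pitch, yaw] about the fixed x, y, z axes, in that order (R = Rz(yaw) Ry(pitch) Rx(roll)).
In Python, from cell import env gives the robot as it stands.
- The arm moves only by the tool carry_out, never from a script. Its argument "motion" is a list of rows, each a list of 5 numbers: the shift along the tool's x, y, z in mm, then the turn about the tool's z in degrees, then the closure, from 0 (fully open) to 1 (shut). A call has 1 to 12 rows; each row shifts and turns the commanded pose from where the row before left it, along the tool's axes as they then stand; what a row does not reach is not made up. A row lasts 1/10 s, in which the tool goes at most 50 mm and 8.59 degrees, less where a joint would pass 70% of its speed; a pose out of reach is approached as far as the arm can. A call with a gripper value outside its range is refused whole. The fingers move at their own pace and stop on an object; the grip force is fixed at half the most. Time passes only in rows, so rows that do not move let the fingers close. It gives the time, the measured TCP pose, the force, the opening and the grip force at its end, in the units of the state.
- env.state(): the state, without advancing time (a new reading comes with each control period).
- env.read_camera(name): name is "scene" or "top"; returns a dict with "color" (420x560x3 uint8, red, green, blue), "K" (3x3 intrinsics, pixels), "R" (3x3) and "t" (3): a world point X has camera coordinates R X + t. Camera axes: x right, y down, z forward; pixel columns grow to the right and rows downward; lengths in mm; the calibration is good to about 2 mm. A picture is of the moment at which its call begins. There is no depth.
- env.job_done(): hands the job in; it is judged then, once.
The state is a dict: "t": time; "joints": joint angles; "qvel": joint speeds; "tau": joint torques, N m; "eef_pos": TCP position; "tcp_rot": TCP orientation; "ft_force": force on the tool from outside, world axes, zero at the start; "moment": the same for the moment, N m; "opening": opening from 0.0 (shut) to 1.0 (fully open); "grip_force": force on a finger pad.
Only numpy, scipy, OpenCV 4.12 (cv2) and the standard library are available. Lean on these libraries where they do the work, as an engineer would, in place of code of your own. Each camera call takes 0.05 s, during which the arm holds its last target. There are 200 camera calls.

TASK

The empty plastic beaker has been knocked over and lies on its side on the worktop. Stand it up on its base again, about where it fell, without dropping it or knocking it about, and let go of it. Leave the weighing bottle, the vial and the rubber stopper that stand round it undisturbed.

Things in the scene. Friction and masses are not known exactly. Their poses are not given: they have to be found in the camera images.
- beaker: empty clear plastic open-topped beaker, about 0.1 kg, 85 mm tall, outer diameter 68 mm at the base, 76 mm at the mouth, wall about 2 mm, at least 60 mm clear inside; small pouring lip. Origin: centre of the underside of its base; own z runs from base to mouth, +y to the lip. Starts on its side, z nearly level, mouth to the robot's left (turned up to 35 degrees), lip uppermost
- beaker_mouth (a point): centre of the beaker's open mouth, level with its rim, 85 mm from the base along the beaker's own z; same axes as the beaker. About 40 mm high while it lies, 85 mm above the worktop once it stands
- weigh_bottle: bystander: clear glass weighing bottle with knob lid, 39 mm diameter, 59 mm tall, standing; origin at the centre of its underside, z up
- vial_a: bystander: small clear glass vial with crimped cap, 22 mm diameter, 43 mm tall, standing; origin at the centre of its underside, z up
- stopper: bystander: tapered rubber stopper, 33 mm diameter, 28 mm tall, standing; origin at the centre of its underside, z up

How it is judged (in metres and radians):
At the end, for the whole second after the job is handed in: the beaker stands on the worktop on its base (within 0.1 rad of upright), at rest, its base within 18 cm of where it lay at the start; the weighing bottle, the vial and the stopper still stand within 2 cm of where they were (angle between beaker's own z axis and vertical below 0.1 rad and height (world z) of beaker below 0.008 m and distance of beaker from where it was at the start of the episode below 0.18 m and linear speed of beaker below 0.02 m/s and angular speed of beaker below 0.2 rad/s and distance of each of weigh_bottle, vial_a, stopper from where it was at the start of the episode below 0.02 m and angle between each of weigh_bottle, vial_a, stopper's own z axis and vertical below 0.2 rad); the robot touches nothing.
It fails at once if the beaker is dropped or knocked about (faster than 0.9 m/s) (linear speed of beaker above 0.9 m/s).
It fails at once if a bystander is knocked over or shoved more than 3 cm (angle between any of weigh_bottle, vial_a, stopper's own z axis and vertical above 0.7 rad or distance of any of weigh_bottle, vial_a, stopper from where it was at the start of the episode above 0.03 m).
It also fails if it takes over 32 s, if anything falls off the work surface, if the arm or the gripper's body presses on something with over 40 N, if the wrist force passes 120 N, or if a joint passes its speed limit or range.

## Working session

There is one attempt and no reset: what is moved stays moved. The work goes in short steps, Python scripts to look and compute and a tool call to move; the robot and the scene stay as the last step left them, time stands still between calls to the robot, and variables do not carry over. Pictures are saved under pics/ and viewed, at most 10 in all, crops included, and the job is handed in when it is done.

Besides the shell and the picture viewer there is one more tool, called after "Request:" by a JSON object that holds its "api" and its "payload". carry_out: Moves the arm, as the interface text tells. Its arguments: {"type":"object","properties":{"motion":{"type":"array"}},"required":["motion"]}

```bash
mkdir -p pics; ls; python3 - <<'E'
from cell import env
import cv2,numpy as np
s=env.state();print({k:np.round(v,3).tolist() for k,v in s.items()},env.tip_extent)
for n in("scene","top"):
    c=env.read_camera(n);cv2.imwrite(f"pics/{n}0.png",c["color"][:,:,::-1])
    print(n,c["K"].tolist(),c["R"].round(3).tolist(),np.round(c["t"],1))
    print(-c["R"].T@c["t"])
E
```

```text
pics
{'t': 0.0, 'joints': [-1.415, 0.492, 1.559, -0.0, 1.092, -0.106], 'qvel': [-0.001, -0.001, 0.001, 0.001, -0.001, -0.001], 'tau': [0.002, -61.264, -25.818, 0.069, 0.048, -0.0], 'eef_pos': [161.734, -603.452, 222.064], 'tcp_rot': [-3.14, -0.0, 0.262], 'ft_force': [-0.359, -0.567, 0.692], 'moment': [0.021, 0.019, -0.021], 'grip_force': 0.0, 'opening': 0.999} 8.0
scene [[477.3089616080855, 0.0, 284.47134845463313], [0.0, 477.3089616080855, 211.26343853124786], [0.0, 0.0, 1.0]] [[-0.826, -0.563, 0.012], [-0.25, 0.347, -0.904], [0.505, -0.75, -0.428]] [610.2 117.3 743.4]
[158.03383236 860.27054224 416.77859345]
top [[526.994595188293, 0.0, 279.7093023428298], [0.0, 526.994595188293, 217.97143928503297], [0.0, 0.0, 1.0]] [[-0.01, -0.999, 0.031], [-0.998, 0.008, -0.062], [0.062, -0.032, -0.998]] [ 201.1  594.1 1164.6]
[ 522.66541931  232.78988644 1192.62871993]
```

View pics/scene0.png

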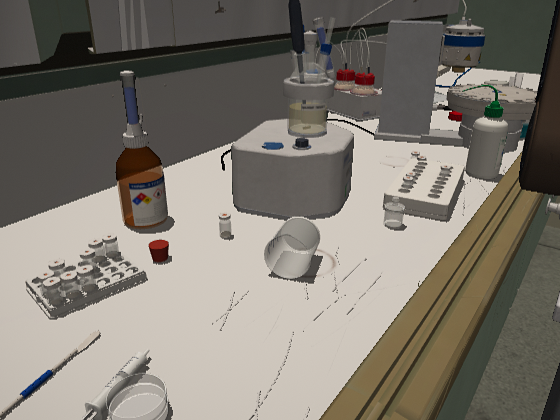

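View pics/top0.png

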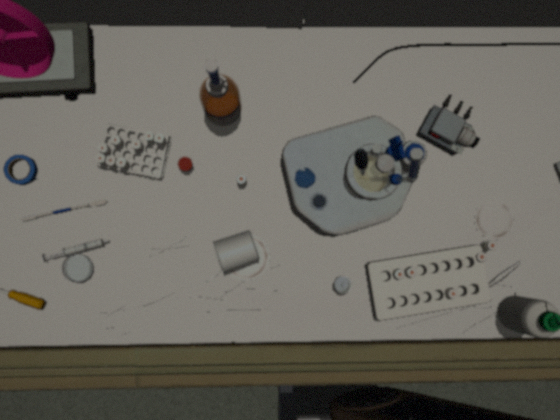

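Scene: beaker lies at about (292,248), with its mouth towards the camera. Bystanders are the vial (225,226), stopper (159,251) and weighing bottle (394,213). Top: beaker about (237,252), vial (242,181), stopper (185,164), weighing bottle (342,285). I'll enlarge the beaker in both views.

```bash
python3 - <<'E'
import cv2,numpy as np
a=cv2.imread("pics/top0.png")[215:290,195:285];b=cv2.imread("pics/scene0.png")[205:290,250:345]
f=lambda i:cv2.resize(i,(400,int(400*i.shape[0]/i.shape[1])),interpolation=cv2.INTER_CUBIC)
a,b=f(a),f(b);h=max(len(a),len(b));o=np.zeros((h,800,3),np.uint8);o[:len(a),:400]=cv2.convertScaleAbs(a,alpha=1.4);o[:len(b),400:]=b
cv2.imwrite("pics/crop.png",o);print(a.shape,b.shape)
E
```

```text
(333, 400, 3) (357, 400, 3)
```

View pics/crop.png

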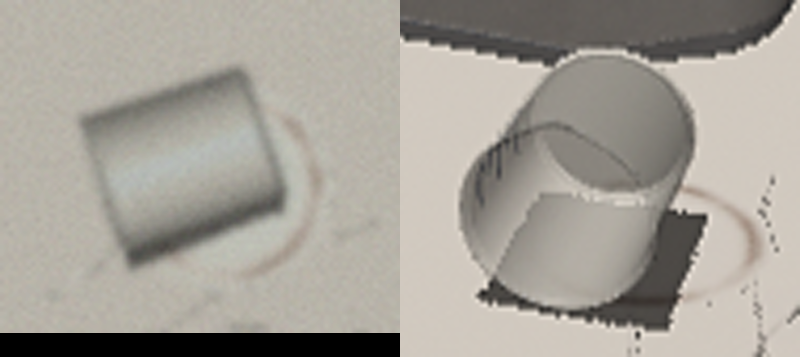

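Crop: in the top view the silhouette corners are mouth (80,120) and (130,266), base (244,68) and (285,207). In the scene view the mouth ellipse centre is about (560,214) and the base ellipse centre about (612,122). I'll triangulate both centres.

```bash
cat > h.py <<'E'
import numpy as np
from cell import env
def ray(c,uv):
    d=c["R"].T@np.linalg.solve(c["K"],[uv[0],uv[1],1]);return -c["R"].T@c["t"],d/np.linalg.norm(d)
def onplane(c,uv,z):
    o,d=ray(c,uv);return o+d*(z-o[2])/d[2]
def tri(c1,p1,c2,p2):
    o1,d1=ray(c1,p1);o2,d2=ray(c2,p2)
    s=np.linalg.lstsq(np.c_[d1,-d2],o2-o1,rcond=None)[0]
    a,b=o1+s[0]*d1,o2+s[1]*d2;return (a+b)/2,np.linalg.norm(a-b)
E
python3 - <<'E'
from h import *
T=env.read_camera("top");S=env.read_camera("scene")
t=lambda x,y:((x+.5)*90/400-.5+195,(y+.5)*90/400-.5+215)
s=lambda x,y:((x-400+.5)*95/400-.5+250,(y+.5)*95/400-.5+205)
m,b=[(80,120),(130,266)],[(244,68),(285,207)]
for n,q,z,p in(("mouth",m,38,(560,214)),("base",b,34,(612,122))):
    w=[onplane(T,t(*i),z) for i in q];c=(w[0]+w[1])/2
    print(n,np.round(w,1).tolist(),"c",c.round(1),"width",np.linalg.norm(w[0]-w[1]).round(1))
    u=np.mean([t(*i) for i in q],axis=0);print(" tri",*tri(T,u,S,s(*p)))
    if n=="mouth":M=c
    else:B=c
a=M-B;print("axis",a,"len",np.linalg.norm(a[:2]),"yaw",np.degrees(np.arctan2(a[1],a[0])),"radius",np.hypot(*M[:2]))
for n,p,q in(("vial",(242,181),(225,226)),("stop",(185,164),(159,251)),("wb",(342,285),(394,213))):print(n,onplane(T,p,30),tri(T,p,S,q))
E
```

```text
mouth [[544.1, 343.2, 38.0], [472.5, 319.0, 38.0]] c [508.3 331.1  38. ] width 75.6
 tri [508.0984466  330.63827004  41.34491723] 0.46410811220844483
base [[569.1, 262.7, 34.0], [500.4, 243.0, 34.0]] c [534.7 252.8  34. ] width 71.5
 tri [534.74161496 252.84265667  37.4563508 ] 0.26186162009935243
axis [-26.40951176  78.21682036   4.        ] len 82.55503194130556 yaw 108.65699245719475 radius 606.617201579269
vial [677.85059024 278.68849744  30.        ] (array([679.30562049, 279.16310316,  19.79177917]), np.float64(0.2319472572814535))
stop [716.50987737 404.3996025   30.        ] (array([717.76203467, 405.42066501,  14.33385268]), np.float64(3.6610424275227893))
wb [445.9929612   60.24456549  30.        ] (array([445.33985967,  59.47642704,  25.96098295]), np.float64(0.8379512375761445))
```

```bash
python3 - <<'E'
from h import *
T=env.read_camera("top");S=env.read_camera("scene")
for n,p,q in(("greencap",(550,321),(494,108)),("dropper",(363,158),(296,3)),("brownbottle",(212,66),(128,74)),("plate",(455,110),(412,25))):print(n,*tri(T,p,S,q))
R=lambda a:np.array([[np.cos(a),np.sin(a)],[np.sin(a),-np.cos(a)]])  # columns: tool x, tool y
W=np.array([[161.8,-603.6],[430,-300],[500,50],[509.8,326.3]])
for d in np.diff(W,axis=0):print(d,"tool",R(np.radians(15)).T@d)
E
```

```text
greencap [ 377.63345337 -329.25833636  164.41194659] 3.8606710666499646
dropper [665.20331351  77.68473281 388.5755059 ] 1.327235643902989
brownbottle [848.65378606 319.7245978  277.48851897] 2.2499777790173625
plate [ 636.80977401 -112.16253145  361.14783896] 228.07115210067136
[268.2 303.6] tool [ 337.6387687  -223.83981296]
[ 70. 350.] tool [ 158.20147363 -319.95670604]
[  9.8 276.3] tool [  80.97777526 -264.34887916]
```

Request:
{"api": "carry_out", "payload": {"motion": [[0,0,-30,0,0],[0,0,-30,0,0],[34,-22,0,0,0],[34,-22,0,0,0],[34,-22,0,0,0],[34,-22,0,0,0],[34,-22,0,0,0],[34,-22,0,0,0],[34,-22,0,0,0],[34,-22,0,0,0],[34,-22,0,0,0],[34,-22,0,0,0]]}}

```text
t: 1.5
eef_pos: [434.2, -301.8, 282.8]
tcp_rot: [3.141, -0.0, 0.262]
ft_force: [0.1, -0.1, -0.1]
opening: 1.002
grip_force: 0.0
```

Request:
{"api": "carry_out", "payload": {"motion": [[16,-32,0,0,0],[16,-32,0,0,0],[16,-32,0,0,0],[16,-32,0,0,0],[16,-32,0,0,0],[16,-32,0,0,0],[16,-32,0,0,0],[16,-32,0,0,0],[16,-32,0,0,0],[16,-32,0,0,0]]}}

```text
t: 2.5
eef_pos: [505.0, 48.8, 282.7]
tcp_rot: [3.141, -0.0, 0.262]
ft_force: [0.5, 0.5, 0.7]
opening: 1.0
grip_force: 0.0
```

Request:
{"api": "carry_out", "payload": {"motion": [[10,-33,0,0,0],[10,-33,0,0,0],[10,-33,0,0,0],[10,-33,0,0,0],[10,-33,0,0,0],[10,-33,0,0,0],[10,-33,0,0,0],[10,-33,0,0,0]]}}

```text
t: 3.3
eef_pos: [513.7, 324.5, 282.6]
tcp_rot: [3.141, 0.0, 0.262]
ft_force: [0.9, 0.1, -0.4]
opening: 0.999
grip_force: 0.0
```

Request:
{"api": "carry_out", "payload": {"motion": [[0,0,0,-7.75,0],[0,0,0,-7.75,0],[0,0,0,-7.75,0],[0,0,0,-7.75,0],[0,0,0,-7.75,0],[0,0,0,-7.75,0],[0,0,0,-7.75,0],[0,0,0,-7.75,0],[0,0,0,-7.75,0],[0,0,0,-7.75,0],[0,0,0,-7.75,0],[0,0,0,-7.75,0]]}}

```text
t: 4.5
eef_pos: [513.9, 323.0, 282.5]
tcp_rot: [-3.141, 0.0, 1.891]
ft_force: [-0.3, 0.5, -0.3]
opening: 1.006
grip_force: 0.0
```

Request:
{"api": "carry_out", "payload": {"motion": [[4.4,-2.9,30,0,0],[0,0,35,0,0],[0,0,35,0,0],[0,0,35,0,0],[0,0,30,0,0],[0,0,0,0,0]]}}

```text
t: 5.1
eef_pos: [508.2, 325.5, 114.1]
tcp_rot: [-3.135, 0.001, 1.885]
ft_force: [0.6, 0.3, 0.5]
opening: 1.001
grip_force: 0.0
```

```bash
python3 - <<'E'
from h import *
import cv2
T=env.read_camera("top")["color"][170:320,170:310,::-1];S=env.read_camera("scene")["color"][110:310,210:380,::-1]
f=lambda i:cv2.resize(i,(400,int(400*i.shape[0]/i.shape[1])),interpolation=cv2.INTER_CUBIC)
a,b=f(T),f(S);o=np.zeros((max(len(a),len(b)),800,3),np.uint8);o[:len(a),:400]=a;o[:len(b),400:]=b
cv2.imwrite("pics/hover.png",o)
E
```

```text
(no output)
```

View pics/hover.png

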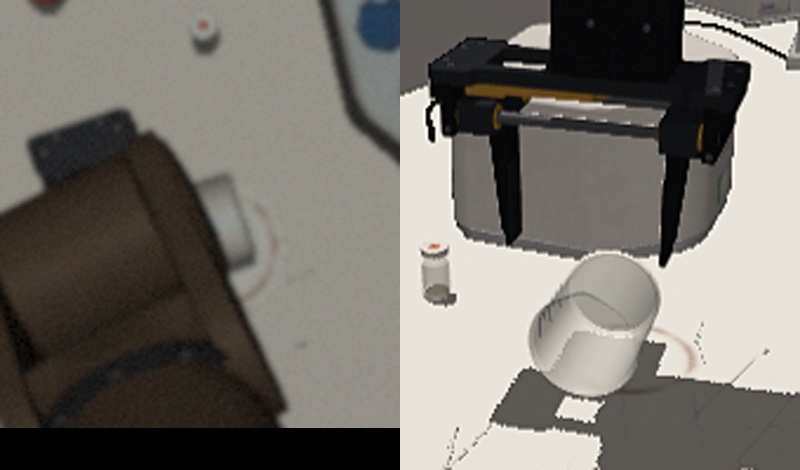

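The hover view shows the fingers open above the beaker, one on each side of the mouth end, with nothing else nearby. I'll descend and look for contact forces.

Request:
{"api": "carry_out", "payload": {"motion": [[0,1.5,15,0,0],[0,0,20,0,0],[0,0,20,0,0],[0,0,16,0,0],[0,0,12,0,0],[0,0,4,0,0],[0,0,0,0,0]]}}

```text
t: 5.9
eef_pos: [511.4, 326.8, 30.6]
tcp_rot: [3.142, 0.0, 1.885]
ft_force: [-0.4, 0.3, 0.6]
opening: 1.001
grip_force: 0.0
```

Request:
{"api": "carry_out", "payload": {"motion": [[0,0,2,0,0.1],[0,0,0,0,0.15],[0,0,0,0,0.19],[0,0,0,0,0.21],[0,0,0,0,0.23],[0,0,0,0,0.25],[0,0,0,0,0.25]]}}

```text
t: 6.6
eef_pos: [511.4, 326.8, 28.8]
tcp_rot: [3.141, 0.0, 1.885]
ft_force: [-0.0, 0.1, 3.7]
opening: 0.779
grip_force: 30.0
```

Request:
{"api": "carry_out", "payload": {"motion": [[0,0,-5,0,0.25],[0,0,-8,0,0.25],[0,0,-10,0,0.25],[0,0,-10,0,0.25],[0,0,-10,0,0.25],[0,0,-10,0,0.25],[0,0,-7,0,0.25],[0,0,0,0,0.25],[0,0,0,0,0.25]]}}

```text
t: 7.5
eef_pos: [511.2, 326.7, 88.6]
tcp_rot: [3.142, 0.0, 1.885]
ft_force: [-0.1, 0.4, -1.1]
opening: 0.778
grip_force: 30.0
```

```bash
cat > look.py <<'E'
import sys,cv2
from h import *
T=env.read_camera("top")["color"][170:320,170:310,::-1];S=env.read_camera("scene")["color"][110:310,210:380,::-1]
f=lambda i:cv2.resize(i,(400,int(400*i.shape[0]/i.shape[1])),interpolation=cv2.INTER_CUBIC)
a,b=f(T),f(S);o=np.zeros((max(len(a),len(b)),800,3),np.uint8);o[:len(a),:400]=a;o[:len(b),400:]=b
cv2.imwrite(f"pics/{sys.argv[1]}.png",o)
E
python3 look.py lift
```

```text
(no output)
```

View pics/lift.png

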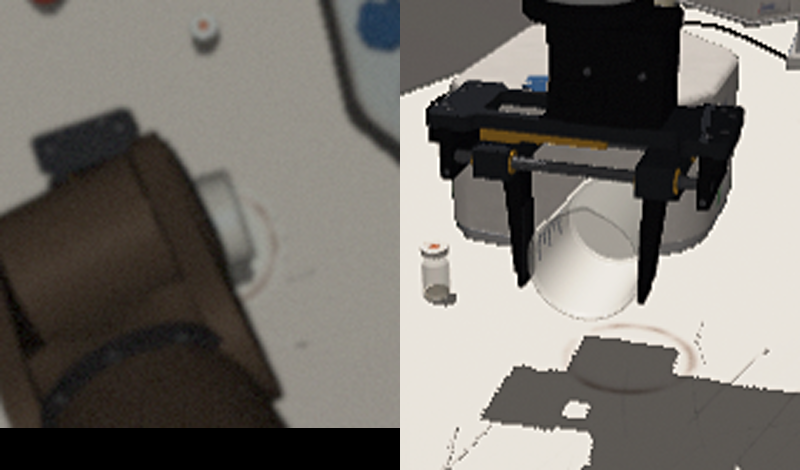

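The beaker is held level and lifted about 60 mm. It didn't swing in the grip, because 30 N holds it rigidly. I'll put it back down and check whether a closure target close to contact gives a lighter grip that lets it pivot.

Request:
{"api": "carry_out", "payload": {"motion": [[0,0,10,0,0.25],[0,0,12,0,0.25],[0,0,12,0,0.25],[0,0,11,0,0.25],[0,0,9,0,0.25],[0,0,5,0,0.25],[0,0,0,0,0.25]]}}

```text
t: 8.3
eef_pos: [511.2, 326.8, 29.1]
tcp_rot: [-3.141, 0.0, 1.885]
ft_force: [0.2, 0.8, -0.6]
opening: 0.78
grip_force: 30.0
```

Request:
{"api": "carry_out", "payload": {"motion": [[0,0,0,0,0.23],[0,0,0,0,0.23]]}}

```text
t: 8.5
eef_pos: [511.3, 326.8, 29.6]
tcp_rot: [3.141, 0.0, 1.885]
ft_force: [-0.3, 0.3, -1.7]
opening: 0.778
grip_force: 30.0
```

Request:
{"api": "carry_out", "payload": {"motion": [[0,0,0,0,0.224],[0,0,0,0,0.224]]}}

```text
t: 8.7
eef_pos: [511.3, 326.7, 29.7]
tcp_rot: [3.141, 0.0, 1.885]
ft_force: [-0.3, -0.2, -2.0]
opening: 0.78
grip_force: 26.3
```

The force does drop near contact, so I'll ease the closure down in small steps.

Request:
{"api": "carry_out", "payload": {"motion": [[0,0,0,0,0.222],[0,0,0,0,0.222]]}}

```text
t: 8.9
eef_pos: [511.3, 326.7, 29.6]
tcp_rot: [3.142, 0.0, 1.885]
ft_force: [-0.5, 0.5, -0.7]
opening: 0.78
grip_force: 20.2
```

Request:
{"api": "carry_out", "payload": {"motion": [[0,0,0,0,0.22],[0,0,0,0,0.22]]}}

```text
t: 9.1
eef_pos: [511.2, 326.8, 29.6]
tcp_rot: [-3.142, 0.0, 1.885]
ft_force: [0.1, 1.1, 0.3]
opening: 0.78
grip_force: 14.6
```

The force falls about 2.9 N per 0.001 of closure. I'll hold at roughly 4–5 N and raise the mouth along an arc about the base's lower edge, so the beaker stays supported by the table.

Request:
{"api": "carry_out", "payload": {"motion": [[0,0,0,0,0.218],[0,0,0,0,0.2165],[0,0,0,0,0.2165]]}}

```text
t: 9.4
eef_pos: [511.2, 326.7, 29.6]
tcp_rot: [-3.142, 0.0, 1.885]
ft_force: [0.6, -0.0, -0.4]
opening: 0.787
grip_force: 6.9
```

Request:
{"api": "carry_out", "payload": {"motion": [[-3.6,0,-6.7,0,0.2165],[-4.2,0,-6.3,0,0.2165],[-4.7,0,-6,0,0.2165],[-5.3,0,-5.5,0,0.2165],[-5.6,0,-5,0,0.2165],[-6.2,0,-4.5,0,0.2165],[0,0,0,0,0.2165]]}}

```text
t: 10.1
eef_pos: [520.9, 297.9, 64.3]
tcp_rot: [3.141, 0.0, 1.884]
ft_force: [-0.3, 0.3, 0.8]
opening: 0.782
grip_force: 6.9
```

```bash
python3 look.py arc1
```

```text
(no output)
```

View pics/arc1.png

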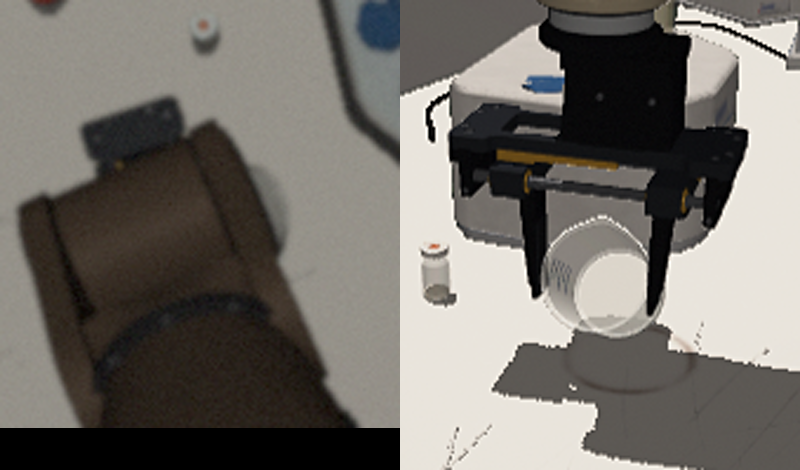

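The beaker is now pivoting: the mouth tips up and the base has swung down. I'll ease the grip a little more and continue the arc.

Request:
{"api": "carry_out", "payload": {"motion": [[0,0,0,0,0.2155],[0,0,0,0,0.2155],[0,0,0,0,0.2155],[-6.2,0,-4.5,0,0.2155],[-6.4,0,-4,0,0.2155],[-6.8,0,-3.4,0,0.2155],[0,0,0,0,0.2155],[0,0,0,0,0.2155]]}}

```text
t: 11.0
eef_pos: [526.6, 279.9, 75.8]
tcp_rot: [3.141, -0.0, 1.884]
ft_force: [-1.2, 0.3, 1.9]
opening: 0.784
grip_force: 5.2
```

```bash
python3 look.py arc2
```

```text
(no output)
```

View pics/arc2.png

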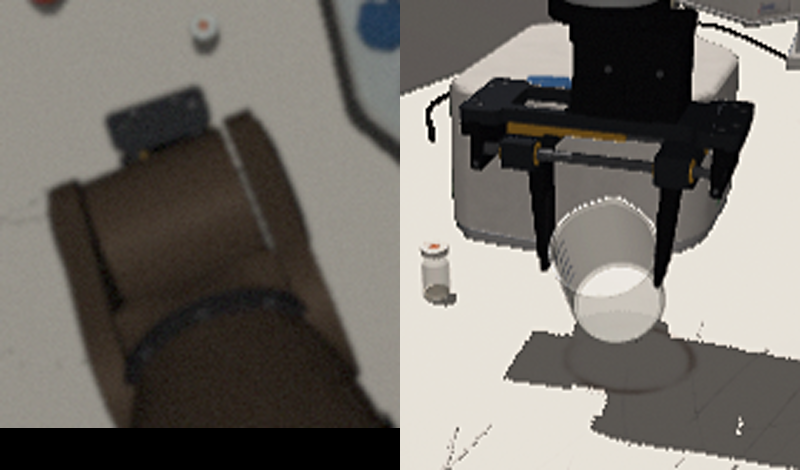

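Mouth is now well up, with the axis about 35–45° from upright and the base edge near the table, in line with the arc. I'll finish the arc with slow rows.

Request:
{"api": "carry_out", "payload": {"motion": [[-8,0,0,0,0.2155],[-7.5,0,-1,0,0.2155],[-7.5,0,-1,0,0.2155],[-7.5,0,0,0,0.2155],[-7.5,0,0.5,0,0.2155],[-7.5,0,1.5,0,0.2155],[-7.5,0,2,0,0.2155],[-7,0,2.5,0,0.2155],[-7,0,3,0,0.2155],[0,0,0,0,0.2155],[0,0,0,0,0.2155]]}}

```text
t: 12.2
eef_pos: [547.2, 216.0, 67.8]
tcp_rot: [-3.141, 0.0, 1.885]
ft_force: [-0.4, -0.3, -1.4]
opening: 0.786
grip_force: 5.2
```

```bash
python3 look.py arc3
```

```text
(no output)
```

View pics/arc3.png

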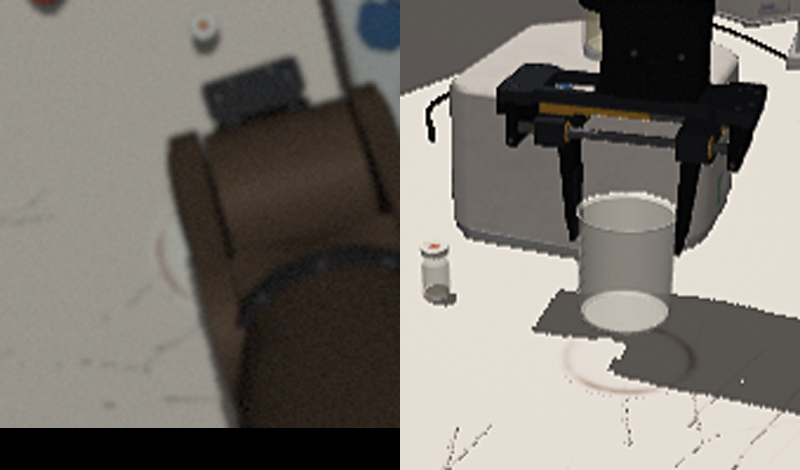

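Now the beaker looks upright between the fingers: rim ellipse about (627,213), base ellipse about (625,311). I'll check the base height by ray against the TCP position.

```bash
python3 - <<'E'
from h import *
S=env.read_camera("scene")
s=lambda x,y:((x-400+.5)*170/400-.5+210,(y+.5)*170/400-.5+110)
for z in(0,5,10):print(z,onplane(S,s(625,311),z))
for z in(85,90,95):print(z,onplane(S,s(627,213),z))
E
```

```text
0 [547.0620725  214.10172547   0.        ]
5 [542.39498731 221.85366891   5.        ]
10 [537.72790212 229.60561235  10.        ]
85 [544.45458613 220.40234523  85.        ]
90 [538.63111286 230.04534526  90.        ]
95 [532.8076396  239.68834529  95.        ]
```

The base sits at z≈0 and the rim at z≈85, with both centres within 7 mm of the TCP axis. I'll press lightly to seat it, open slowly, then check.

Request:
{"api": "carry_out", "payload": {"motion": [[0,0,1.5,0,0.2155],[0,0,1.5,0,0.2155],[0,0,0,0,0.2155]]}}

```text
t: 12.65
eef_pos: [546.9, 216.8, 65.3]
tcp_rot: [3.142, -0.0, 1.885]
ft_force: [-3.6, 1.0, 3.8]
opening: 0.784
grip_force: 5.4
```

Request:
{"api": "carry_out", "payload": {"motion": [[0,0,0,0,0.214],[0,0,0,0,0.21],[0,0,0,0,0.2],[0,0,0,0,0.17],[0,0,0,0,0.12],[0,0,0,0,0.05],[0,0,0,0,0],[0,0,0,0,0]]}}

```text
t: 13.45
eef_pos: [547.1, 216.4, 65.0]
tcp_rot: [3.142, 0.0, 1.885]
ft_force: [-0.4, 0.5, -0.0]
opening: 0.995
grip_force: 0.0
```

Request:
{"api": "carry_out", "payload": {"motion": [[0,0,-8,0,0],[0,0,-15,0,0],[0,0,-20,0,0],[0,0,-25,0,0],[0,0,-25,0,0],[0,0,-25,0,0],[0,0,-20,0,0],[0,0,0,0,0]]}}

```text
t: 14.25
eef_pos: [548.0, 216.7, 206.2]
tcp_rot: [3.137, 0.0, 1.885]
ft_force: [0.6, 0.4, -0.4]
opening: 1.002
grip_force: 0.0
```

```bash
python3 - <<'E'
from h import *
import cv2
c=env.read_camera("scene")["color"][:,:,::-1];cv2.imwrite("pics/end.png",cv2.resize(c[110:310,120:420],None,fx=2.5,fy=2.5,interpolation=cv2.INTER_CUBIC))
E
```

```text
(no output)
```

View pics/end.png

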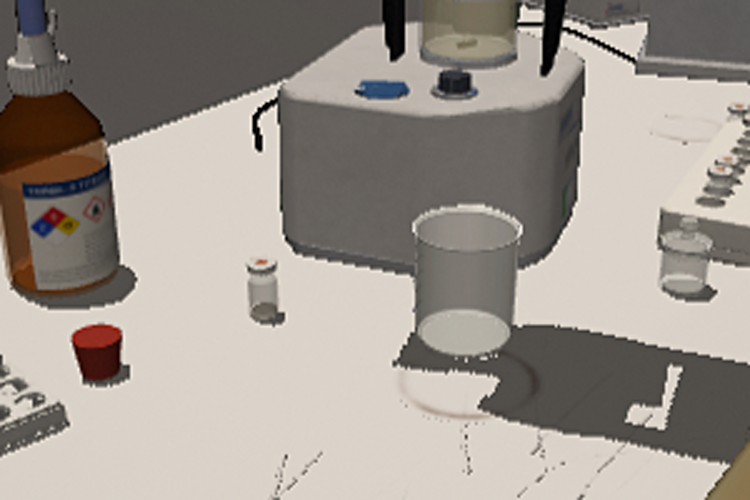

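The beaker stands upright (base about (465,333)), the gripper is clear of it, and the vial, stopper and weighing bottle stand where they were. Base shift is about 40 mm, so I'm handing in.

```bash
python3 -c "
from cell import env
print(env.job_done())"
```

```text
the job is handed in; nothing more can be done
None
```

The beaker stands upright on its base about 40 mm from where it lay, released, with the weighing bottle, vial and stopper undisturbed; the job was handed in at about 14 s on the robot's clock, with no verdict returned.

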